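Take the saddle pattern off the drying rack for its next coat

ROBOT

A 6-joint arm with a two-finger parallel gripper is mounted at the origin on the work surface. World frame = base frame: x ahead of the robot, y to its left, z up, the work surface at z = 0. Lengths are in m, angles in rad, forces in N, time in s.
With the tool pointing down it reaches from about 0.275 to 1 m from the base axis. Payload 8.4 kg.
Tool frame: the origin (TCP) lies on the front face of the gripper's body, between the roots of the fingers; the fingertips stand 73 mm ahead of it and the grasp point (between the pads) lies 54 mm ahead of it; z points along the fingers, y is the line along which they close (so a half turn about z gives the same grasp; the last joint's range is limited). The gripper opens to 85 mm and grips with 20 to 120 N. Pads are 22 mm wide; open, the fingers measure 114 mm over their backs; the gripper's body (76 mm by 85 mm) begins 54 mm behind the grasp point. The pads swing forward as they close: fully open they stand 13 mm farther back than shut.
Start: joints at [-1.243, 0.353, 1.633, -0, 1.155, -0.002], TCP at [0.202, -0.591, 0.304] pointing down, gripper open.
Joint ranges: [-2.63, 2.63], [-0.92, 2.1], [0.06, 2.66], [-1.3, 4.44], [0, 2.69], [-3.02, 3.02]. Speed limits (rad/s): [2.22, 2.22, 2.79, 3.14, 3.14, 3.14].

INTERFACE

Orientations are given as a 3x3 rotation matrix whose columns are the frame's x, y, z axes.
In Python, from workcell import manip, grab_frame gives the robot as it stands.
- The arm moves only by the tool step_arm, never from a script. Its argument "targets" is a list of rows, each a list of 5 numbers: the shift along the world's x, y, z in units of 2 cm (1.0 is 2 cm), then the turn about the world's z in units of 0.15 rad (1.0 is 0.15 rad), then the closure, from -1 (fully open) to 1 (shut), so that 0 is half open. In form: [[tx, ty, tz, yaw, jaw], ...]. A call has 1 to 10 rows; each row shifts and turns the commanded pose from where the row before left it; what a row does not reach is not made up. A row lasts 1/8 s, in which the tool goes at most 62.5 mm and 10.7 degrees, less where a joint would pass 70% of its speed; a pose out of reach is approached as far as the arm can. A call with a number of a shift or a turn outside -1 to 1 is refused whole. A call with a gripper value outside its range is refused whole. The fingers move at their own pace and stop on an object; "force" is the grip in N (left out, the last holds). Time passes only in rows, so rows that do not move let the fingers close. It gives the time, the measured TCP pose, the force, the opening and the grip force at its end, in the units of the state.
- manip.sense(): the state, without advancing time (a new reading comes with each control period).
- grab_frame(name): name is "scene" or "side" or "wrist"; returns a dict with "frame" (480x640x3 uint8, red, green, blue), "depth" (480x640 float32, m along the optical axis (not along the pixel's ray), 0 where there is no reading), "fx", "fy", "cx", "cy" (pixels), "R" (3x3) and "t" (3): a world point X has camera coordinates R X + t. Camera axes: x right, y down, z forward; pixel columns grow to the right and rows downward; lengths in m; the calibration is good to about 2 mm. A picture is of the moment at which its call begins.
- manip.finish_job(): hands the job in; it is judged then, once.
The state is a dict: "time": time; "joint_pos": joint angles; "joint_vel": joint speeds; "joint_efforts": joint torques, N m; "tcp_pos": TCP position; "eef_rot": TCP orientation; "contact_force": force on the tool from outside, world axes, zero at the start; "moment": the same for the moment, N m; "grip_width": finger opening in m; "grasp_force": force on a finger pad.
Only numpy, scipy, OpenCV 4.12 (cv2) and the standard library are available. Lean on these libraries where they do the work, as an engineer would, in place of code of your own. Each camera call takes 0.05 s, during which the arm holds its last target. There are 200 camera calls.

TASK

Lift the saddle pattern (the U-shaped white foam one with two upright cheeks) up and off its hook on the drying rack and stand it upright in the middle of the round turntable, set down gently rather than dropped. Leave the other two patterns hanging on their hooks.

Things in the scene. Friction and masses are not known exactly. Their poses are not given: they have to be found in the camera images.
- saddle: The pattern to take: white foam, ~90 g, U-shaped: flat foot 56 (x) by 84 (y) by 20 mm, an upright cheek 18 mm thick at each y end, 62 mm tall; between them a pale plywood stem 24 by 16 mm rises to the hanger head. Hangs upright, underside 80 mm above the table. Origin: centre of the underside; z up; -x is the way the hook's arm points, roughly to the robot.
- hanger (a point): Grip point, 142 mm above saddle's origin, same axes: flat plywood head 44 (y) by 16 (x) mm, 42 mm below to 22 above this point. A slot in it, 24 mm wide, 32 below to 12 above, hangs on a level steel arm 8 mm thick along x, from a crossbar 45 mm behind (+x) to an end 36 mm ahead that turns up 16 mm. To free: raise 25 mm (over 16, under 36), then 60 mm along -x (130 to pass the neighbours). Grip over y from above.
- flange: Bystander pattern, to be left hanging: white foam spool, a short pipe between two round flanges (80 mm wide below, 68 mm above), 60 mm tall, on the same kind of hanger and hook, 120 mm from the next along the rack. Origin: centre of the underside, 80 mm above the table; z up, -x the way the hook points.
- wheel: Bystander pattern, to be left hanging: white foam wheel, a flat disc 84 mm wide and 26 mm thick with a small hub on top, on the same kind of hanger and hook, 120 mm from the next along the rack. Origin: centre of the underside, 80 mm above the table; z up, -x the way the hook points.
- turntable: Round bench turntable, fixed and not turning: flat aluminium disc of 180 mm diameter on a dark foot. Origin: centre of its foot at table height; the disc's flat top is 40 mm above the origin. It stands to the robot's right of the rack, with nothing on it; things beside it are under 90 mm tall.
Not all that is in view belongs to the job. Leave any orange look-alike of the saddle alone. Leave any pink look-alike of the turntable alone.

How it is judged:
On the way:
1. the saddle pattern has been lifted off its hook and is carried in the gripper (distance of saddle from where it was at the start of the episode above 0.07 m and contact force between the fingers and saddle above 0.3 N), for 0.2 s.
At the end, for the whole second after the job is handed in: The saddle pattern stands upright (within 10 degrees) and at rest on the turntable's disc (underside within 6 mm of its top), its centre within 35 mm of the disc's centre in plan, at any yaw; the spool and the wheel patterns still hang within 30 mm of where they were (horizontal distance between saddle and turntable below 0.035 m and z of saddle in the frame of turntable between 0.034 and 0.046 m and angle between saddle's own z axis and vertical below 0.18 rad and linear speed of saddle below 0.03 m/s and angular speed of saddle below 0.3 rad/s and distance of each of flange, wheel from where it was at the start of the episode below 0.03 m); the robot touches nothing.
It fails at once if the saddle pattern is dropped: moving faster than 0.55 m/s (a fall of some 15 mm) without being held (linear speed of saddle above 0.55 m/s and contact force between the fingers and saddle below 0.02 N).
It fails at once if the spool or the wheel pattern is knocked off or pushed more than 60 mm (distance of any of flange, wheel from where it was at the start of the episode above 0.06 m).
It also fails if it takes over 42 s, if anything falls off the work surface, if the arm or the gripper's body presses on something with over 40 N, if the wrist force passes 120 N, or if a joint passes its speed limit or range.

## Working session

There is one attempt and no reset: what is moved stays moved. The work goes in short steps, Python scripts to look and compute and a tool call to move; the robot and the scene stay as the last step left them, time stands still between calls to the robot, and variables do not carry over. Pictures are saved under pics/ and viewed, at most 10 in all, crops included, and the job is handed in when it is done.

Besides the shell and the picture viewer there is one more tool, called after "Call:" as name([rows], argument=value, ...), one row to a line, values as JSON. step_arm: Moves the arm, as the interface text tells. Shifts and turns lie within -1 to 1; 1 stands for 2 cm of shift or 0.15 rad of turn. Its arguments: {"type":"object","properties":{"targets":{"type":"array","items":{"type":"array","items":{"type":"number"}}},"force":{"type":"number"}},"required":["targets"]}

```bash
mkdir -p pics; cat > h.py <<'E'
import numpy as np, cv2
from workcell import manip, grab_frame
def cloud(f):
    d=f["depth"]; v,u=np.mgrid[:480,:640]
    c=np.stack([(u-f["cx"])/f["fx"]*d,(v-f["cy"])/f["fy"]*d,d],-1)
    w=(c-f["t"])@f["R"]; w[d<=0]=np.nan
    return w
E
python3 - <<'E'
from h import *
for n in ("scene","side"):
    f=grab_frame(n); cv2.imwrite(f"pics/{n}0.png",f["frame"][:,:,::-1]); np.savez(f"{n}0.npz",w=cloud(f),**f)
s=manip.sense();print(s["time"],s["tcp_pos"],s["eef_rot"],s["grip_width"])
E
```

```text
0.1 [ 0.20229853 -0.59099516  0.30324119] [[ 9.46102477e-01  3.23867186e-01 -3.86059272e-04]
 [ 3.23867415e-01 -9.46101730e-01  1.18900523e-03]
 [ 1.98284318e-05 -1.24995281e-03 -9.99999219e-01]] 0.08530639392490687
```

View pics/scene0.png

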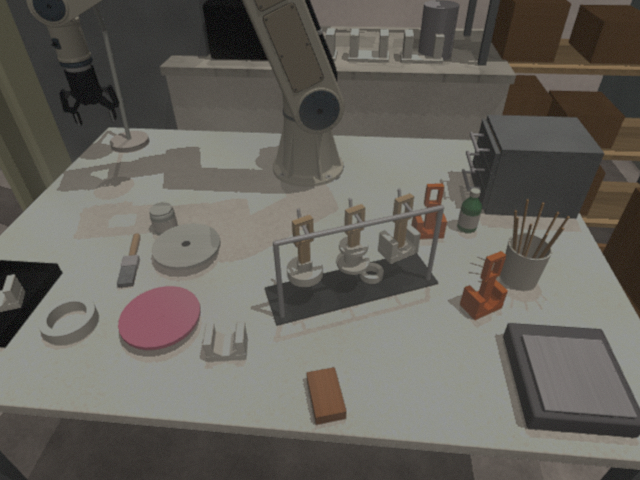

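View pics/side0.png

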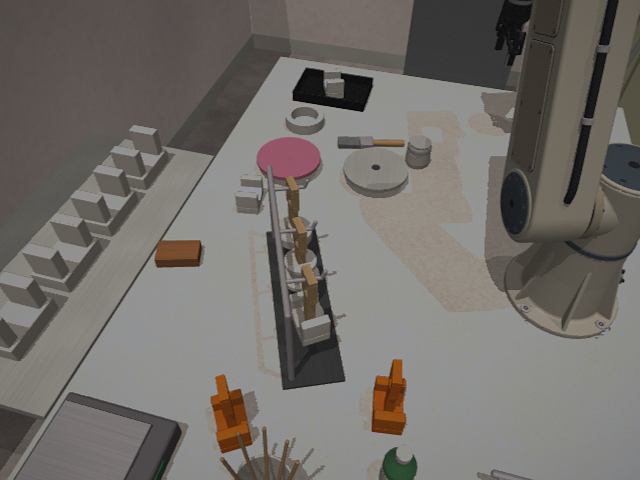

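The scene view shows the saddle on the rack's robot-left hook: head at about (403,208), foam at about (399,245). The wheel and spool hang to its left in the picture, and the grey turntable is at (187,248). In the side view the saddle is the nearest pattern, with its head at (309,285).

```bash
python3 - <<'E'
from h import *
for n,boxT,boxS,boxB in (("scene",(145,225,225,275),(375,185,425,265),(265,185,445,320)),("side",(340,145,412,195),(290,255,340,350),(255,160,345,390))):
    z=np.load(n+"0.npz"); w=z["w"]; hsv=cv2.cvtColor(z["frame"],cv2.COLOR_RGB2HSV)
    def cut(b): 
        s=np.s_[b[1]:b[3],b[0]:b[2]]; return w[s].reshape(-1,3),hsv[s].reshape(-1,3)
    p,h=cut(boxT); m=abs(p[:,2]-.04)<.006
    q=p[m]; (c,_),r=(cv2.minEnclosingCircle(q[:,:2].astype(np.float32)),0)[0],0
    print(n,"turntable n",m.sum(),"mean",q.mean(0),"minmax",np.percentile(q,[1,99],axis=0).round(3).tolist(), cv2.minEnclosingCircle(q[:,:2].astype(np.float32)))
    p,h=cut(boxS)
    wood=(h[:,0]>8)&(h[:,0]<25)&(h[:,1]>70)
    q=p[wood&(p[:,2]>.19)&(p[:,2]<.26)]
    print(" head",len(q),q.mean(0),np.percentile(q,[2,50,98],axis=0).round(3).tolist())
    q=p[(h[:,1]<60)&(p[:,2]>.075)&(p[:,2]<.15)]
    print(" foam",len(q),np.percentile(q,[2,50,98],axis=0).round(3).tolist(), cv2.minAreaRect(q[:,:2].astype(np.float32)))
    p,h=cut(boxB)
    q=p[(h[:,1]<60)&(p[:,2]>.19)&(p[:,2]<.30)]
    l=cv2.fitLine(q[:,:2].astype(np.float32),cv2.DIST_HUBER,0,.01,.01).ravel()
    print(" bar",len(q),l,np.percentile(q,[2,50,98],axis=0).round(3).tolist())
    hw=(h[:,0]>8)&(h[:,0]<25)&(h[:,1]>70)&(p[:,2]>.19)
    q=p[hw]; _,lab,cen=cv2.kmeans(q.astype(np.float32),3,None,(3,50,1e-5),5,cv2.KMEANS_PP_CENTERS); print(" heads",cen)
E
```

```text
scene turntable n 2349 mean [ 0.49088906 -0.26938132  0.03841823] minmax [[0.405, -0.358, 0.035], [0.572, -0.185, 0.042]] ((0.47051703929901123, -0.28808149695396423), 0.1160113587975502)
 head 71 [0.51948483 0.28817755 0.24171966] [[0.502, 0.271, 0.228], [0.518, 0.287, 0.242], [0.56, 0.314, 0.244]]
 foam 999 [[0.496, 0.241, 0.081], [0.53, 0.285, 0.113], [0.562, 0.334, 0.142]] ((0.45649975538253784, 0.32821524143218994), (0.08076457679271698, 0.24547310173511505), 56.386077880859375)
 bar 1650 [ 0.3755211  -0.92681384  0.5945633   0.21610074] [[0.506, 0.021, 0.197], [0.593, 0.184, 0.231], [0.688, 0.37, 0.243]]
 heads [[0.6201321  0.06851096 0.23531088]
 [0.56841487 0.17767459 0.24251987]
 [0.5216765  0.29671416 0.23843327]]
side turntable n 2184 mean [ 0.48061214 -0.26478567  0.03812314] minmax [[0.397, -0.353, 0.034], [0.565, -0.182, 0.043]] ((0.47134464979171753, -0.2799755930900574), 0.1069491058588028)
 head 401 [0.51117101 0.29576745 0.22730777] [[0.496, 0.273, 0.191], [0.509, 0.301, 0.237], [0.53, 0.31, 0.245]]
 foam 1796 [[0.471, 0.166, 0.084], [0.529, 0.289, 0.124], [0.581, 0.337, 0.143]] ((0.5223839282989502, 0.26124700903892517), (0.07632356137037277, 0.21883238852024078), 17.79533576965332)
 bar 1500 [ 0.4012609 -0.9159638  0.5904895  0.2319633] [[0.492, 0.038, 0.201], [0.576, 0.229, 0.233], [0.674, 0.376, 0.246]]
 heads [[0.51117116 0.2957674  0.22730781]
 [0.61056167 0.07759929 0.22498144]
 [0.5617371  0.18724272 0.22524253]]
```

Call:
step_arm([
  [0.3, 0.9, 1, 0.1, -1],
  [0.3, 0.9, 1, 0.1, -1],
  [0.3, 0.9, 1, 0.1, -1],
  [0.3, 0.9, 1, 0.1, -1],
  [0.3, 0.9, 0.5, 0.1, -1],
  [0.3, 0.9, 0, 0.1, -1],
  [0.3, 0.9, 0, 0, -1],
  [0.3, 0.9, 0, 0, -1],
  [0.3, 0.9, 0, 0, -1],
  [0.3, 0.9, 0, 0, -1],
], force=30)

```text
time: 1.35
tcp_pos: [0.2628, -0.4101, 0.3937]
eef_rot: [[0.913, 0.408, -0.0], [0.408, -0.913, 0.0], [-0.0, -0.0, -1.0]]
contact_force: [-0.2, -0.4, -0.7]
grip_width: 0.0856
grasp_force: 0.0
```

Call:
step_arm([
  [0.3, 1, 0, 0, -1],
  [0.3, 1, 0, 0, -1],
  [0.3, 1, 0, 0, -1],
  [0.3, 1, 0, 0, -1],
  [0.3, 1, 0, 0, -1],
  [0.3, 1, 0, 0, -1],
  [0.3, 1, 0, 0, -1],
  [0.3, 1, 0, 0, -1],
  [0.3, 1, 0, 0, -1],
  [0.3, 1, 0, 0, -1],
])

```text
time: 2.6
tcp_pos: [0.3225, -0.21, 0.3939]
eef_rot: [[0.913, 0.408, 0.0], [0.408, -0.913, -0.0], [0.0, 0.0, -1.0]]
contact_force: [0.1, 0.3, -0.3]
grip_width: 0.0853
grasp_force: 0.0
```

Call:
step_arm([
  [0.3, 1, 0, 0, -1],
  [0.3, 1, 0, 0, -1],
  [0.3, 1, 0, 0, -1],
  [0.3, 1, 0, 0, -1],
  [0.3, 1, 0, 0, -1],
  [0.3, 1, 0, 0, -1],
  [0.3, 1, 0, 0, -1],
  [0.3, 1, 0, 0, -1],
  [0.3, 1, 0, 0, -1],
  [0.3, 1, 0, 0, -1],
])

```text
time: 3.85
tcp_pos: [0.3822, -0.0101, 0.3939]
eef_rot: [[0.913, 0.408, 0.0], [0.408, -0.913, 0.0], [0.0, 0.0, -1.0]]
contact_force: [0.2, 0.4, 0.4]
grip_width: 0.0852
grasp_force: 0.0
```

Call:
step_arm([
  [0.3, 1, 0, 0, -1],
  [0.3, 1, 0, 0, -1],
  [0.3, 1, 0, 0, -1],
  [0.3, 1, 0, 0, -1],
  [0.3, 1, 0, 0, -1],
  [0.3, 1, 0, 0, -1],
  [0.3, 1, 0, 0, -1],
  [0.3, 0.5, 0, 0, -1],
  [0.3, 0, 0, 0, -1],
  [0, 0, 0, 0, -1],
])

```text
time: 5.1
tcp_pos: [0.4366, 0.1383, 0.3938]
eef_rot: [[0.913, 0.407, -0.0], [0.407, -0.913, -0.0], [-0.0, 0.0, -1.0]]
contact_force: [0.5, -0.1, -0.9]
grip_width: 0.0854
grasp_force: 0.0
```

Call:
step_arm([
  [0, 1, 0, 0, -1],
  [0, 1, 0, 0, -1],
  [0, 1, 0, 0, -1],
  [0, 1, 0, 0, -1],
  [0.2, 1, 0, 0, -1],
  [0, 0, 0, 0, -1],
])

```text
time: 5.85
tcp_pos: [0.4407, 0.2398, 0.3938]
eef_rot: [[0.913, 0.409, -0.0], [0.409, -0.913, 0.0], [0.0, -0.0, -1.0]]
contact_force: [1.0, -0.9, -0.3]
grip_width: 0.0852
grasp_force: 0.0
```

```bash
python3 - <<'E'
from h import *
f=grab_frame("wrist"); cv2.imwrite("pics/w1.png",f["frame"][:,:,::-1]); w=cloud(f); np.savez("w1.npz",w=w,**f)
hsv=cv2.cvtColor(f["frame"],cv2.COLOR_RGB2HSV)
m=(w[...,2]>.236)&(w[...,2]<.25)
n,lab,st,cen=cv2.connectedComponentsWithStats(m.astype(np.uint8))
for i in range(1,n):
    if st[i,4]>60:
        q=w[lab==i]; print(st[i],q.mean(0).round(4),cv2.minAreaRect((q[:,:2]*1000).astype(np.float32)))
# turntable fixed-radius fit from edges
from scipy.optimize import least_squares
for nme,b in (("scene",(140,215,230,280)),("side",(335,140,417,200))):
    z=np.load(nme+"0.npz"); p=z["w"][b[1]:b[3],b[0]:b[2]].reshape(-1,3); q=p[abs(p[:,2]-.04)<.005][:,:2]
    c=np.median(q,0); q=q[np.linalg.norm(q-c,axis=1)<.105]
    hl=cv2.convexHull(q.astype(np.float32))[:,0]
    r=least_squares(lambda x:np.linalg.norm(hl-x[:2],axis=1)-.09,c,loss="soft_l1",f_scale=.002); print(nme,r.x,np.abs(r.fun).mean())
print(manip.sense()["tcp_pos"])
E
```

```text
[ 171   14  469   23 4533] [0.5799 0.2503 0.2368] ((578.6461791992188, 252.74517822265625), (9.168756484985352, 260.6844177246094), 23.618045806884766)
[ 469   85   84   44 2456] [0.5643 0.1791 0.2443] ((564.7214965820312, 177.9979248046875), (16.142621994018555, 44.61701202392578), 35.090110778808594)
[ 264   88   80   44 2247] [0.5147 0.2866 0.2445] ((514.4879760742188, 286.7098388671875), (16.016372680664062, 44.070281982421875), 35.05569076538086)
[298 144  14  24 219] [0.4913 0.2763 0.2449] ((490.929931640625, 276.33685302734375), (12.421672821044922, 7.80873966217041), 23.524091720581055)
[492 147  22  23 272] [0.5382 0.1683 0.2442] ((538.33349609375, 167.06687927246094), (11.870372772216797, 7.346127033233643), 28.605005264282227)
scene [ 0.48609412 -0.26904346] 0.000832518638746661
side [ 0.48201533 -0.26786909] 0.0010823716305181433
[0.44052807 0.23912559 0.39368915]
```

View pics/w1.png

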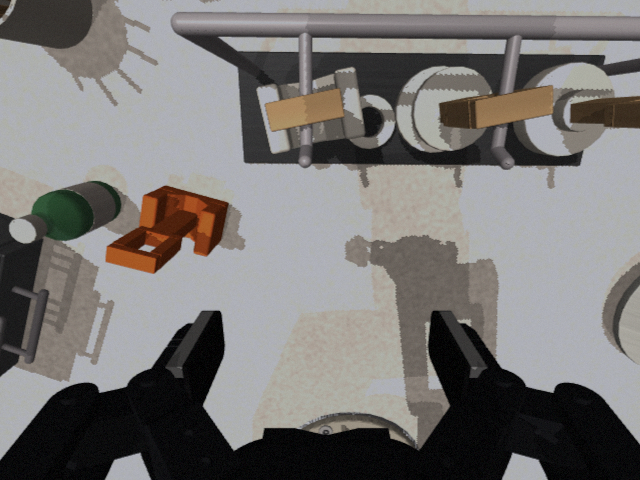

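The wrist view shows the saddle head at (304,110), twisted about 11° on its hook. It measures (0.5145, 0.2867), yaw 35°, top at 0.2445 against 0.244 expected. The hook arm runs up from its tip at (305,160) at 24°. Next: align over the head, descend and grip.

Call:
step_arm([
  [0.9, 0.6, 0, 0.3, -1],
  [0.9, 0.6, 0, 0.3, -1],
  [0.9, 0.6, 0, 0.3, -1],
  [0.9, 0.5, 0, 0.3, -1],
  [0.1, 0.1, 0, 0.1, -1],
  [0, 0, 0, 0, -1],
  [0, 0, 0, 0, -1],
])

```text
time: 6.78
tcp_pos: [0.5138, 0.2862, 0.394]
eef_rot: [[0.817, 0.576, -0.0], [0.576, -0.817, -0.0], [-0.0, 0.0, -1.0]]
contact_force: [0.7, 0.5, -0.4]
grip_width: 0.0851
grasp_force: 0.0
```

Call:
step_arm([
  [0, 0, -1, 0, -1],
  [0, 0, -1, 0, -1],
  [0, 0, -1, 0, -1],
  [0, 0, -1, 0, -1],
  [0, 0, -1, 0, -1],
  [0, 0, -0.8, 0, -1],
  [0, 0, -0.3, 0, -1],
  [0, 0, 0, 0, -1],
])

```text
time: 7.78
tcp_pos: [0.5143, 0.2867, 0.2719]
eef_rot: [[0.817, 0.577, -0.0], [0.577, -0.817, -0.0], [-0.0, -0.0, -1.0]]
contact_force: [0.0, -1.0, 0.5]
grip_width: 0.0852
grasp_force: 0.0
```

Call:
step_arm([
  [0, 0, 0, 0, -0.3],
  [0, 0, 0, 0, -0.1],
  [0, 0, 0, 0, 0],
  [0, 0, 0, 0, 0.2],
  [0, 0, 0, 0, 0.4],
  [0, 0, 0, 0, 0.6],
  [0, 0, 0, 0, 0.8],
  [0, 0, 0, 0, 1],
  [0, 0, 0, 0, 1],
], force=30)

```text
time: 8.9
tcp_pos: [0.5147, 0.2868, 0.2725]
eef_rot: [[0.817, 0.577, 0.001], [0.577, -0.817, 0.0], [0.001, 0.0, -1.0]]
contact_force: [-0.8, -0.1, 5.7]
grip_width: 0.0436
grasp_force: 30.4
```

Call:
step_arm([
  [0, 0, 0.3, 0, 1],
  [0, 0, 0.4, 0, 1],
  [0, 0, 0.3, 0, 1],
  [0, 0, 0.3, 0, 1],
  [0, 0, 0, 0, 1],
])

```text
time: 9.52
tcp_pos: [0.5146, 0.2868, 0.2985]
eef_rot: [[0.817, 0.577, 0.001], [0.577, -0.817, 0.0], [0.001, 0.0, -1.0]]
contact_force: [0.0, 0.2, -0.6]
grip_width: 0.0433
grasp_force: 30.8
```

```bash
python3 - <<'E'
from h import *
a=[]
for n,b in (("scene",(340,150,480,300)),("side",(240,220,380,400))):
    f=grab_frame(n); a.append(cv2.resize(f["frame"][b[1]:b[3],b[0]:b[2],::-1],(400,500)))
cv2.imwrite("pics/lift.png",np.hstack(a))
s=manip.sense();print(s["tcp_pos"],s["contact_force"],s["grip_width"],s["grasp_force"])
E
```

```text
[0.51434446 0.28665956 0.29786674] [-0.57331631 -0.36994189 -1.38476853] 0.04356812904352292 30.787751376628876
```

View pics/lift.png

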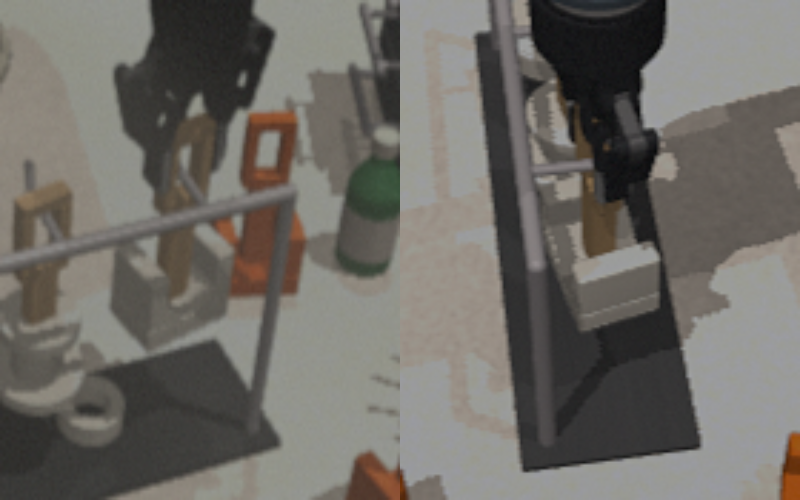

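The crop shows the saddle held in the jaws, raised and level, with the hook arm now low in its slot. I'll square it to the hook and withdraw along the hook's direction.

Call:
step_arm([
  [0, 0, 0, -0.3, 1],
  [0, 0, 0, -0.4, 1],
  [0, 0, 0, -0.4, 1],
  [-0.3, -0.13, 0, 0, 1],
  [-0.5, -0.22, 0, 0, 1],
  [-0.5, -0.22, 0, 0, 1],
  [-0.5, -0.22, 0, 0, 1],
])

```text
time: 10.5
tcp_pos: [0.4775, 0.2705, 0.2979]
eef_rot: [[0.9, 0.435, -0.0], [0.435, -0.9, -0.0], [-0.0, 0.0, -1.0]]
contact_force: [-0.3, -0.2, -1.1]
grip_width: 0.0437
grasp_force: 30.7
```

Call:
step_arm([
  [-0.7, -0.31, 0, 0, 1],
  [-0.7, -0.31, 0, 0, 1],
  [-0.7, -0.31, 0, 0, 1],
  [-0.7, -0.31, 0, 0, 1],
  [-0.7, -0.31, 0, 0, 1],
  [-0.7, -0.31, 0.2, 0, 1],
  [-0.4, -0.2, 0.5, 0, 1],
  [0, 0, 0.6, 0, 1],
  [0, 0, 0.6, 0, 1],
  [0, 0, 0.2, 0, 1],
])

```text
time: 11.75
tcp_pos: [0.3872, 0.2301, 0.3412]
eef_rot: [[0.901, 0.435, 0.002], [0.435, -0.901, 0.001], [0.002, -0.0, -1.0]]
contact_force: [-0.3, -0.6, -1.2]
grip_width: 0.0437
grasp_force: 30.7
```

Call:
step_arm([
  [0, -0.4, 0, 0, 1],
  [0, -0.8, 0, 0, 1],
  [0, -1, 0, 0, 1],
  [0, -1, 0, 0, 1],
  [0, -1, 0, 0, 1],
  [0, -1, 0, 0, 1],
  [0, -1, 0, 0, 1],
  [0, -1, 0, 0, 1],
  [0, -1, 0, 0, 1],
  [0, -1, 0, 0, 1],
])

```text
time: 13.0
tcp_pos: [0.3857, 0.0442, 0.3394]
eef_rot: [[0.901, 0.434, -0.001], [0.434, -0.901, -0.0], [-0.001, -0.0, -1.0]]
contact_force: [-0.2, 0.2, 0.1]
grip_width: 0.0438
grasp_force: 30.8
```

Call:
step_arm([
  [0, -1, 0, 0, 1],
  [0, -1, 0, 0, 1],
  [0.3, -1, 0, 0, 1],
  [0.3, -1, 0, 0, 1],
  [0.4, -1, 0, 0, 1],
  [0.4, -1, 0, 0, 1],
  [0.4, -1, 0, 0, 1],
  [0.4, -1, 0, 0, 1],
  [0.4, -1, 0, 0, 1],
  [0.4, -1, 0, 0, 1],
])

```text
time: 14.25
tcp_pos: [0.4459, -0.1557, 0.3395]
eef_rot: [[0.901, 0.434, -0.001], [0.434, -0.901, 0.0], [-0.001, -0.001, -1.0]]
contact_force: [-0.1, 0.0, -1.5]
grip_width: 0.0441
grasp_force: 30.8
```

Call:
step_arm([
  [0.4, -1, 0, 0, 1],
  [0.4, -1, 0, 0, 1],
  [0.4, -1, 0, 0, 1],
  [0.4, -1, 0, 0, 1],
  [0.2, -0.7, 0, 0, 1],
  [0, -0.4, 0, 0, 1],
  [0, -0.2, 0, 0, 1],
  [0, 0, 0, 0, 1],
  [0, 0, 0, 0, 1],
])

```text
time: 15.38
tcp_pos: [0.4823, -0.2599, 0.34]
eef_rot: [[0.9, 0.435, 0.0], [0.435, -0.9, 0.0], [0.0, -0.0, -1.0]]
contact_force: [0.3, -0.2, 0.1]
grip_width: 0.0438
grasp_force: 30.8
```

```bash
python3 - <<'E'
from h import *
a=[]
for n,b in (("scene",(110,130,270,290)),("side",(310,50,470,210))):
    f=grab_frame(n); w=cloud(f); a.append(cv2.resize(f["frame"][b[1]:b[3],b[0]:b[2],::-1],(400,400)))
    p=w[b[1]:b[3],b[0]:b[2]].reshape(-1,3); q=p[(p[:,2]>.11)&(p[:,2]<.225)&(np.hypot(p[:,0]-.484,p[:,1]+.268)<.07)]
    print(n,len(q),np.percentile(q,[1,50,99],axis=0).round(3).tolist())
cv2.imwrite("pics/over.png",np.hstack(a))
s=manip.sense();print(s["time"],s["tcp_pos"],s["contact_force"],s["grip_width"])
E
```

```text
scene 1041 [[0.45, -0.298, 0.148], [0.496, -0.254, 0.18], [0.527, -0.21, 0.222]]
side 933 [[0.44, -0.293, 0.147], [0.479, -0.23, 0.186], [0.522, -0.208, 0.223]]
15.475 [ 0.48237099 -0.25995057  0.3399789 ] [-0.61796691 -0.16259875 -0.99791482] 0.04416967802427491
```

View pics/over.png

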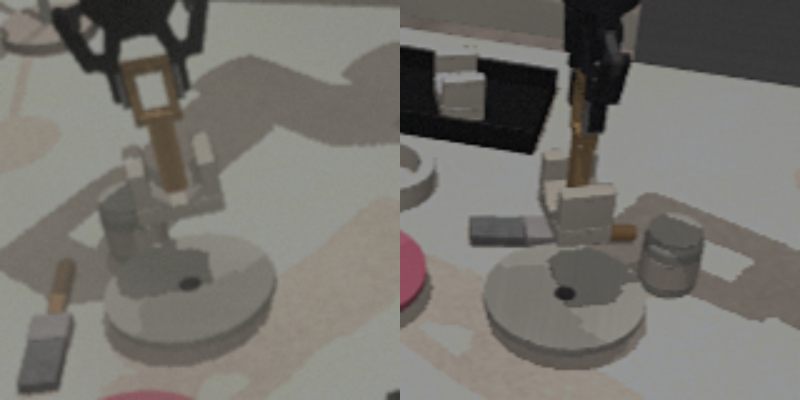

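The saddle hangs upright in the jaws over the grey turntable, with its underside at 0.148 (0.1475 expected). I'll lower it about 107 mm, slowing for the last 10 mm.

Call:
step_arm([
  [0.1, -0.4, -0.4, 0, 1],
  [0, 0, -0.8, 0, 1],
  [0, 0, -0.8, 0, 1],
  [0, 0, -0.8, 0, 1],
  [0, 0, -0.8, 0, 1],
  [0, 0, -0.6, 0, 1],
  [0, 0, -0.4, 0, 1],
  [0, 0, -0.2, 0, 1],
  [0, 0, 0, 0, 1],
])

```text
time: 16.6
tcp_pos: [0.4845, -0.2683, 0.2439]
eef_rot: [[0.901, 0.435, 0.0], [0.435, -0.901, -0.0], [0.0, 0.0, -1.0]]
contact_force: [0.2, -0.2, 0.3]
grip_width: 0.0435
grasp_force: 30.9
```

Call:
step_arm([
  [0, 0, -0.15, 0, 1],
  [0, 0, -0.1, 0, 1],
  [0, 0, -0.1, 0, 1],
  [0, 0, -0.05, 0, 1],
  [0, 0, 0, 0, 1],
  [0, 0, 0, 0, 1],
])

```text
time: 17.35
tcp_pos: [0.4844, -0.2683, 0.2359]
eef_rot: [[0.901, 0.435, 0.0], [0.435, -0.901, -0.0], [0.0, 0.0, -1.0]]
contact_force: [0.9, -0.4, -1.0]
grip_width: 0.0434
grasp_force: 30.9
```

Underside is now about 3.5 mm above the disc. I'll step down to contact.

Call:
step_arm([
  [0, 0, -0.05, 0, 1],
  [0, 0, -0.05, 0, 1],
  [0, 0, -0.05, 0, 1],
  [0, 0, 0, 0, 1],
  [0, 0, 0, 0, 1],
])

```text
time: 17.98
tcp_pos: [0.4844, -0.2683, 0.2329]
eef_rot: [[0.901, 0.435, 0.0], [0.435, -0.901, 0.0], [0.0, -0.0, -1.0]]
contact_force: [0.2, -0.3, -0.3]
grip_width: 0.0439
grasp_force: 30.9
```

Call:
step_arm([
  [0, 0, -0.04, 0, 1],
  [0, 0, 0, 0, 1],
  [0, 0, 0, 0, 1],
])

```text
time: 18.35
tcp_pos: [0.4845, -0.2684, 0.2326]
eef_rot: [[0.901, 0.435, 0.0], [0.435, -0.901, -0.0], [0.0, 0.0, -1.0]]
contact_force: [-2.2, 0.3, 4.9]
grip_width: 0.0433
grasp_force: 31.6
```

Contact at 4.9 N. Opening gradually.

Call:
step_arm([
  [0, 0, 0, 0, 0.1],
  [0, 0, 0, 0, 0],
  [0, 0, 0, 0, -0.05],
  [0, 0, 0, 0, -0.1],
  [0, 0, 0, 0, -0.2],
  [0, 0, 0, 0, -0.5],
  [0, 0, 0, 0, -1],
  [0, 0, 0, 0, -1],
  [0, 0, 0, 0, -1],
  [0, 0, 0, 0, -1],
], force=20)

```text
time: 19.6
tcp_pos: [0.4844, -0.2683, 0.2321]
eef_rot: [[0.901, 0.435, 0.0], [0.435, -0.901, 0.0], [0.0, 0.0, -1.0]]
contact_force: [-0.2, 0.8, 0.2]
grip_width: 0.0854
grasp_force: 0.0
```

Call:
step_arm([
  [0, 0, 0.3, 0, -1],
  [0, 0, 0.6, 0, -1],
  [0, 0, 1, 0, -1],
  [0, 0, 1, 0, -1],
  [0, 0, 1, 0, -1],
  [0, 0, 1, 0, -1],
  [0, 0, 0.5, 0, -1],
  [0, 0, 0, 0, -1],
  [0, 0, 0, 0, -1],
])

```text
time: 20.72
tcp_pos: [0.4841, -0.2682, 0.3395]
eef_rot: [[0.901, 0.435, -0.001], [0.435, -0.901, 0.0], [-0.001, -0.001, -1.0]]
contact_force: [-0.1, -0.1, -0.2]
grip_width: 0.0854
grasp_force: 0.0
```

```bash
python3 - <<'E'
from h import *
f=grab_frame("scene"); w=cloud(f); cv2.imwrite("pics/end.png",f["frame"][:,:,::-1])
f2=grab_frame("side"); w2=cloud(f2)
for w_ in (w,w2):
    p=w_.reshape(-1,3); d=np.hypot(p[:,0]-.484,p[:,1]+.268)<.07
    for lo,hi in ((.05,.11),(.175,.21)):
        q=p[d&(p[:,2]>lo)&(p[:,2]<hi)]; print(len(q),np.percentile(q,[1,50,99],axis=0).round(3).tolist())
s=manip.sense();print(s["time"],s["tcp_pos"],s["contact_force"],s["grip_width"])
E
```

```text
804 [[0.454, -0.308, 0.051], [0.497, -0.264, 0.075], [0.529, -0.219, 0.106]]
180 [[0.474, -0.286, 0.175], [0.49, -0.265, 0.198], [0.504, -0.245, 0.205]]
705 [[0.443, -0.301, 0.051], [0.482, -0.24, 0.082], [0.524, -0.217, 0.107]]
157 [[0.468, -0.286, 0.176], [0.482, -0.253, 0.199], [0.5, -0.242, 0.205]]
20.825 [ 0.48409529 -0.26814669  0.33925795] [ 0.82036437 -0.13513856 -0.43615361] 0.08554704353097245
```

View pics/end.png

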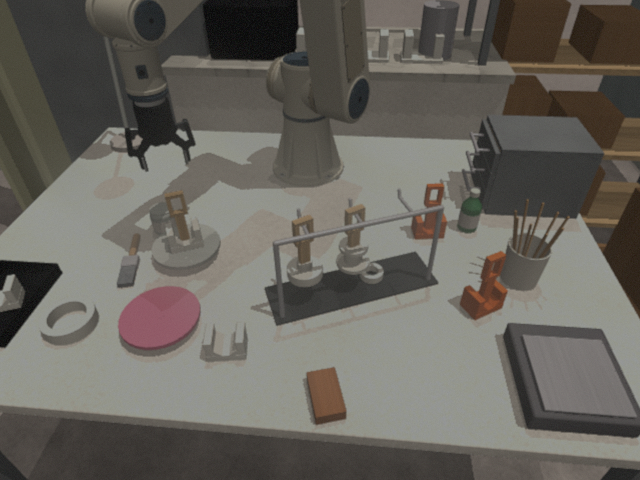

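The saddle stands upright in the middle of the turntable at about (180,240), with its top at 0.205 (0.204 expected). The spool and wheel still hang on their hooks, and the gripper is clear.

```bash
python3 -c "
from workcell import manip
print(manip.finish_job())"
```

```text
the job is handed in; nothing more can be done
None
```

I handed the job in with the saddle pattern upright in the middle of the turntable, set down under light contact, and the spool and wheel still on their hooks; the hand-in returned no verdict.

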